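# Snap the spare idler roller into its spring clips

## Task

Take the spare idler roller out of its storage trough and snap it down into the two spring clips of the clip bracket, fully home in both clips, with its thin stub end in the slot of the bracket's slotted end block. The trough leaves only the stub free to grip and the bracket leaves only the middle of the roller free, so lay the roller down on the cabinet top and take it again by the middle. Leave everything else on the cabinet where it is.

Things in the scene. Friction and masses are not known exactly. Their poses are not given: they have to be found in the camera images.
- idler_roller: Bare aluminium roller, 130 g. Origin on its axis at the middle of its round body (diameter 20, y -55 to +55 mm); its y axis is the roller axis and points to the stub. Dark hexagonal collar, 22 mm across flats, y +55 to +62; thin round stub, diameter 12, y +62 to +88. Laid down, its axis is 10 to 11 mm above the surface and the collar stops it rolling (it may settle by 7 mm). Roll angle is free.
- stub_end (a point): Centre of the end face of the roller's thin stub, 88 mm from the roller's origin along the roller's +y.
- roller_trough: Fixed aluminium U trough, open at the top. Origin under its centre on the cabinet top; y along it to its open end. Footprint x -23 to +23, y -63 to +50 mm; walls inside at x +-12, outside +-17, tops at z 44; floor z 10. At the start the roller lies in it, axis at z 20, origin within 2 mm of the trough's in x and y, y axes alike.
- trough_mouth (a point): Middle of the trough's open end, 49 mm along its y and 20 mm above the cabinet top, on the axis of the lying roller. Collar and stub stick out beyond it; the stub hangs free 14 mm above the cabinet top, and only it can be gripped (the body's top lies 14 mm below the wall tops). Lift the roller 40 mm or more to clear the walls.
- clip_bracket: Fixed grey bracket. Origin under its centre on the cabinet top; y along it to the slotted end block. Base plate x -26 to +26, y -67 to +94, 5 mm thick. Two upward-opening C-shaped spring-steel clips, 12 mm wide, at y -38 and +38: throat 14 mm, lip tips 30 mm apart at z 44. 60 mm free between them above the base plate. End stop plate 40 mm wide at y -59.5 to -65.5, top z 38.
- clip_seat (a point): Where the roller's origin sits when home: above the bracket's origin, 26 mm above the cabinet top. Axes as the bracket's: y along the seated roller towards the slotted end block, z up. Pushing the roller straight down through both throats takes about 5 to 20 N; it meets the lips 14 to 18 mm above home, and over the last 4 mm the clips pull it down: push until it stops.
- stub_slot (a point): Centre of the slot in the bracket's slotted end block (bracket y 79), at the height of the seated stub's axis, 26 mm. The block spans bracket y +67 to +91, x -21 to +21, top z 40; the slot is 18 mm wide, runs along y and is open upward.
- top_middle (a point): Middle of the free cabinet top (x 0.30 to 0.85, y -0.12 to 0.16, z 0); never moves. Fixed obstacles: the machine's tall black side frame, a wall at y below -0.14; a tape arm at the front right with a spool of diameter 130 centred at about x 0.36, y -0.04, z 0.26 (0.2 m free below it). A clamp block and a spanner lie at x below 0.35, fittings at x above 0.75.
- bored_block: Bystander: bored steel block, 41 x 40 x 39 mm, origin under its centre.
- hex_nut: Bystander: large hexagon nut, 30 x 34 x 14 mm, origin under its centre.
- black_knob: Bystander: black lobed clamping knob, 49 x 47 x 31 mm, origin under its centre.
- ball_bearing: Bystander: ball bearing lying flat, diameter 52, 15 mm tall, origin under its centre.
- duct_tape: Bystander: grey roll of tape lying flat at the back, diameter 107, 48 mm tall, origin under its centre.

How it is judged:
By the outcome, as a careful person would: the job done as asked, in the order asked, and still so for the second after the job is handed in, with the robot touching nothing.
It also fails if it takes over 53 s, if anything falls off the work surface, if the arm or the gripper's body presses on something with over 40 N, if the wrist force passes 120 N, or if a joint passes its speed limit or range.

## Robot

A 7-joint arm with a two-finger parallel gripper is mounted at the origin on a cart in front of the work surface, level with it; the furniture and walls round the work are solid. World frame = base frame: x ahead of the robot, y to its left, z up, the work surface at z = 0. Lengths are in m, angles in rad, forces in N, time in s.
With the tool pointing down it reaches from about 0.4 to 0.85 m from the base axis. Payload 4.5 kg.
Tool frame: the origin (TCP) lies on the centre line of the jaws, within the pads' length; the fingertips stand 8 mm ahead of it and the grasp point (between the pads) lies 11 mm behind it; z points along the fingers, x is the direction in which the jaws open and shut, and the axes are right-handed (so a half turn about z gives the same grasp; the last joint's range is limited). The gripper opens to 88 mm and grips with 3 to 60 N. Pads are 18 mm wide; open, the fingers measure 123 mm over their backs; the gripper's body (75 mm by 187 mm) begins 45 mm behind the grasp point.
Start: joints at [-1.121, 0.689, -0.195, 1.565, 0.157, 0.902, -0.215], TCP at [0.252, 0.572, 0.247] pointing down, gripper open.
Joint ranges: [-3.01, 3.01], [-0.46, 2.08], [-1.47, 1.51], [0.13, 2.56], [-1, 4.14], [0.04, 2.09], [-2.66, 2.66]. Speed limits (rad/s): [2.57, 2.57, 3.14, 3.14, 3.14, 3.14, 3.14].

## Interface

Orientations are given as a unit quaternion [x, y, z, w].
In Python, from plant import get_state, snapshot, finish_job, boxes_of, pinpoint gives the robot as it stands.
- The arm moves only by the shell command python3 -m creep 'ROWS' [FORCE]. ROWS is JSON, a list of rows, each an object with "hand": the finger opening in m, from 0 to 0.0881; "slide": the shift along the tool's x, y, z in m, a list of three; "turn": the turn about the tool's z in degrees. A call has 1 to 5 rows; each row shifts and turns the commanded pose from where the row before left it, along the tool's axes as they then stand; what a row does not reach is not made up. A row lasts 1/8 s, in which the tool goes at most 62.5 mm and 10.7 degrees, less where a joint would pass 70% of its speed; a pose out of reach is approached as far as the arm can. A call is refused whole if a number of a shift passes 0.0625 or a number of a turn 10.7, either way. A call with a gripper value outside its range is refused whole. The fingers move at their own pace and stop on an object; FORCE is the grip in N (left out, the last holds). Time passes only in rows, so rows that do not move let the fingers close. It gives the time, the measured TCP pose, the force and the opening at its end, in the units of the state.
- get_state(): the state, without advancing time (a new reading comes with each control period).
- snapshot(name): name is "scene" or "top"; returns a dict with "frame" (420x560x3 uint8, red, green, blue), "depth" (420x560 float32, m along the optical axis (not along the pixel's ray), 0 where there is no reading), "mtx" (3x3 intrinsics, pixels), "k1" (the pictures are not rectified: a ray, as slopes to the right and down, at radius r is drawn at 1 + k1 r^2 times it, then the intrinsics apply), "camera_from_world" (4x4, takes a point from world to camera coordinates). Camera axes: x right, y down, z forward; pixel columns grow to the right and rows downward; lengths in m; the calibration is good to about 2 mm. A picture is of the moment at which its call begins.
- finish_job(): hands the job in, once; it reports no verdict.
Trained networks look in a picture, given as the dict that the camera call returned (one of the last four; its "shot" number tells which), for a name from the list of things; names that differ only in an ending like _2 or _b are one class to them, and where a whole thing is asked for, a point or a joint stands for the part that bears it (a point fixed in the world has none). Each returns a list of dicts, best first, with "conf" (0 to 1); they miss things now and then, are a little off and sometimes report something else, mostly with a low value. They report only what shows in the picture. A call takes as long as a camera call.
- boxes_of(target, picture): "uv" ([column, row] in pixels, amid what is visible of it).
- pinpoint(target, picture): "uv" ([column, row] in pixels: a listed point, or the origin of a listed thing).
The state is a dict: "clock": time; "q": joint angles; "qd": joint speeds; "joint_torque": joint torques, N m; "tool_pos": TCP position; "eef_rot": TCP orientation; "contact_force": force on the tool from outside, world axes, zero at the start; "moment": the same for the moment, N m; "opening": opening from 0.0 (shut) to 1.0 (fully open).
Only numpy, scipy, OpenCV 4.12 (cv2) and the standard library are available. Lean on these libraries where they do the work, as an engineer would, in place of code of your own. Each camera call takes 0.05 s, during which the arm holds its last target.

## Working session

There is one attempt and no reset: what is moved stays moved. The work goes in short steps, Python scripts to look and compute and a shell command to move; the robot and the scene stay as the last step left them, time stands still between calls to the robot, and variables do not carry over. Pictures are saved under pics/ and viewed, and the job is handed in when it is done.

```bash
mkdir -p pics; ls
cat > h.py <<'E'
import numpy as np, cv2, json
from plant import *
from scipy.spatial.transform import Rotation as R
def save(s,n): cv2.imwrite('pics/'+n+'.png', cv2.cvtColor(s['frame'],cv2.COLOR_RGB2BGR))
def ray(s,uv):
    K=np.array(s['mtx']);d=np.array([(uv[0]-K[0,2])/K[0,0],(uv[1]-K[1,2])/K[1,1]]);u=d.copy()
    for _ in range(20): u=d/(1+s['k1']*(u@u))
    T=np.linalg.inv(np.array(s['camera_from_world']))
    return T[:3,3], T[:3,:3]@np.array([u[0],u[1],1])
def atz(s,uv,z):
    o,d=ray(s,uv); return o+d*(z-o[2])/d[2]
def dep(s,uv):
    o,d=ray(s,uv); v=int(round(uv[1]));c=int(round(uv[0]))
    p=s['depth'][max(v-1,0):v+2,max(c-1,0):c+2]; p=p[p>0]
    return o+d*np.median(p) if len(p) else None
def proj(s,P):
    T=np.array(s['camera_from_world']);c=T[:3,:3]@np.array(P)+T[:3,3];u=c[:2]/c[2];u=u*(1+s['k1']*(u@u));K=np.array(s['mtx'])
    return [K[0,0]*u[0]+K[0,2],K[1,1]*u[1]+K[1,2]]
E
python3 - <<'E'
from h import *
np.set_printoptions(precision=4,suppress=True)
st=get_state();print(st['clock'],st['tool_pos'],st['eef_rot'],st['contact_force'],st['opening'])
print(R.from_quat(st['eef_rot']).as_matrix())
Z=dict(idler_roller=.02,stub_end=.02,roller_trough=0,trough_mouth=.02,clip_bracket=0,clip_seat=.026,stub_slot=.026,top_middle=0)
for n in ['scene','top']:
    s=snapshot(n);save(s,n+'0')
    print(n,np.linalg.inv(s['camera_from_world'])[:3,3])
    for k,z in Z.items():
        for r in pinpoint(k,s)[:2]: print(k,np.round(r['uv'],1),round(r['conf'],2),atz(s,r['uv'],z),dep(s,r['uv']))
E
```

```text
pics
0.0 [0.2522 0.5712 0.2459] [ 0.8378  0.546  -0.0007  0.0006] [ 0.1209 -0.5112 -0.1541] 0.9969991070037059
[[ 0.4038  0.9148 -0.0006]
 [ 0.9148 -0.4039 -0.0017]
 [-0.0018  0.0001 -1.    ]]
scene [0.9446 0.2326 0.7792]
idler_roller [253.8 256.2] 0.72 [0.6744 0.0191 0.02  ] [0.6771 0.0212 0.0277]
stub_end [294.4 270.5] 0.88 [0.664 0.112 0.02 ] [ 0.6565  0.1088 -0.0003]
roller_trough [251.4 262.6] 0.71 [0.6831 0.0162 0.    ] [0.6969 0.0277 0.0412]
roller_trough [276.2 266.9] 0.65 [0.6672 0.0696 0.    ] [0.6772 0.0756 0.0283]
trough_mouth [276.7 264.4] 0.96 [0.6687 0.0721 0.02  ] [0.6726 0.0743 0.0306]
clip_bracket [291.4 200.1] 0.95 [0.4972 0.022  0.    ] [0.4999 0.0233 0.0047]
clip_seat [293.3 191.7] 0.88 [0.4891 0.0226 0.026 ] [0.4776 0.0173 0.007 ]
stub_slot [327.1 202.2] 0.64 [0.4797 0.1057 0.026 ] [0.4879 0.1079 0.0393]
top_middle [277.4 225.9] 0.56 [0.5755 0.0247 0.    ] [ 0.5754  0.0247 -0.0002]
top_middle [275.3 264.2] 0.23 [0.6624 0.0649 0.    ] [0.6725 0.0709 0.0279]
top [0.3762 0.0222 0.9226]
idler_roller [276.4 183.7] 0.89 [0.6719 0.0149 0.02  ] [0.6661 0.0151 0.0377]
idler_roller [314.6 119.3] 0.49 [ 0.7945 -0.0547  0.02  ] [ 0.8028 -0.0562  0.0022]
stub_end [226.1 189.4] 0.77 [0.6615 0.1032 0.02  ] [0.6595 0.1026 0.0263]
roller_trough [273.6 180.3] 0.69 [0.6849 0.0198 0.    ] [0.6752 0.0199 0.029 ]
trough_mouth [246.5 184.1] 0.77 [0.6712 0.0675 0.02  ] [0.6683 0.0671 0.029 ]
clip_bracket [271.9 288.1] 0.74 [0.4909 0.0229 0.    ] [0.4902 0.0229 0.006 ]
clip_seat [272.7 286.2] 0.58 [0.4908 0.0216 0.026 ] [0.4933 0.0215 0.0065]
stub_slot [247.2 186.7] 0.17 [0.6645 0.0659 0.026 ] [0.6638 0.0658 0.0283]
top_middle [269.4 242.8] 0.96 [0.57   0.0273 0.    ] [0.5699 0.0273 0.0003]
```

View pics/scene0.png

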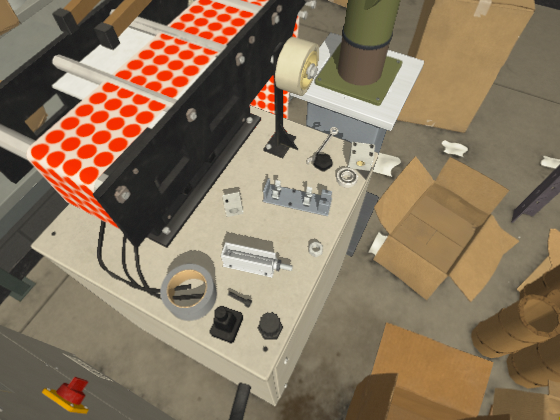

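View pics/top0.png

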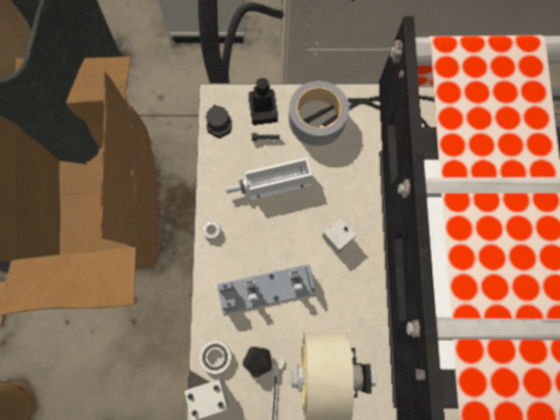

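The two pictures agree. Trough at top-view (275,180) with the stub to the left at (228,188). Bracket at (270,288) with the slotted block at its left end (228,295). Hex nut at (212,230), bored block at (340,235). I'll refine the poses from depth.

```bash
cat >> h.py <<'E'
def cloud(s):
    K=np.array(s['mtx']);d=s['depth'];v,u=np.nonzero(d>0);z=d[v,u]
    p=np.stack([(u-K[0,2])/K[0,0],(v-K[1,2])/K[1,1]],1);q=p.copy()
    for _ in range(20): q=p/(1+s['k1']*(q**2).sum(1,keepdims=True))
    P=np.c_[q*z[:,None],z]
    T=np.linalg.inv(np.array(s['camera_from_world']))
    return P@T[:3,:3].T+T[:3,3]
def crop(s,c,r,w,h,f,n):
    im=cv2.cvtColor(s['frame'],cv2.COLOR_RGB2BGR)[r:r+h,c:c+w]
    cv2.imwrite('pics/'+n+'.png',cv2.resize(im,None,fx=f,fy=f,interpolation=cv2.INTER_CUBIC))
E
python3 - <<'E'
from h import *
np.set_printoptions(precision=4,suppress=True)
for n in ['scene','top']:
    s=snapshot(n);P=cloud(s)
    if n=='top': crop(s,195,140,140,180,3,'topc'); 
    else: crop(s,215,170,125,115,5,'scenec')
    for nm,(x0,x1,y0,y1) in dict(trough=(.6,.74,-.06,.12),bracket=(.43,.55,-.07,.14)).items():
        for zl,zh in [(.004,.06),(.028,.06),(.035,.055)]:
            m=(P[:,0]>x0)&(P[:,0]<x1)&(P[:,1]>y0)&(P[:,1]<y1)&(P[:,2]>zl)&(P[:,2]<zh)
            Q=P[m]; 
            if len(Q)<5: continue
            r=cv2.minAreaRect(Q[:,:2].astype(np.float32)); c=Q[:,:2].mean(0); w,V=np.linalg.eigh(np.cov(Q[:,:2].T)); a=V[:,1]*np.sign(V[1,1])
            print(n,nm,zl,len(Q),'rect',np.array(r[0]),np.array(r[1]),r[2],'mean',c,'axis deg from y (toward -x)',np.degrees(np.arctan2(-a[0],a[1])), 'zmax',Q[:,2].max())
E
```

```text
scene trough 0.004 1375 rect [0.6592 0.0348] [0.1145 0.1721] 1.3675321340560913 mean [0.6856 0.0207] axis deg from y (toward -x) 15.421769329813802 zmax 0.04773619324912981
scene trough 0.028 801 rect [0.6827 0.0232] [0.036  0.1345] 13.577985763549805 mean [0.6849 0.0151] axis deg from y (toward -x) 14.150657709790012 zmax 0.04773619324912981
scene trough 0.035 404 rect [0.6851 0.0119] [0.0353 0.1114] 13.577985763549805 mean [0.686  0.0091] axis deg from y (toward -x) 14.331456673195081 zmax 0.04773619324912981
scene bracket 0.004 1255 rect [0.4935 0.034 ] [0.203  0.1114] 89.8747329711914 mean [0.494  0.0362] axis deg from y (toward -x) 11.497847114479473 zmax 0.046850893552295325
scene bracket 0.028 295 rect [0.4919 0.0332] [0.0435 0.1561] 12.311502456665039 mean [0.4899 0.0473] axis deg from y (toward -x) 11.653757332530288 zmax 0.046850893552295325
scene bracket 0.035 216 rect [0.4914 0.033 ] [0.0434 0.156 ] 11.732357025146484 mean [0.4876 0.0482] axis deg from y (toward -x) 11.1711865596983 zmax 0.046850893552295325
top trough 0.004 2085 rect [0.6686 0.03  ] [0.1788 0.1396] 89.14
[... 250 characters left out ...]
zmax 0.04940538393894256
top trough 0.035 583 rect [0.6827 0.012 ] [0.0357 0.1117] 13.93511962890625 mean [0.6828 0.0093] axis deg from y (toward -x) 13.794880196111638 zmax 0.04940538393894256
top bracket 0.004 2780 rect [0.4898 0.0351] [0.2097 0.1189] 89.98384857177734 mean [0.4885 0.0332] axis deg from y (toward -x) 10.681819416015363 zmax 0.04810904221222989
top bracket 0.028 503 rect [0.4896 0.0334] [0.0417 0.1559] 12.177734375 mean [0.4872 0.0457] axis deg from y (toward -x) 12.673574536891106 zmax 0.04810904221222989
top bracket 0.035 463 rect [0.4895 0.0334] [0.0417 0.1559] 12.135209083557129 mean [0.4871 0.0468] axis deg from y (toward -x) 12.537958536519833 zmax 0.04810904221222989
```

View pics/topc.png

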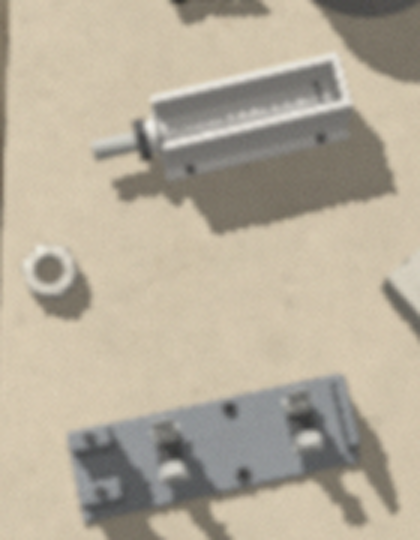

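View pics/scenec.png

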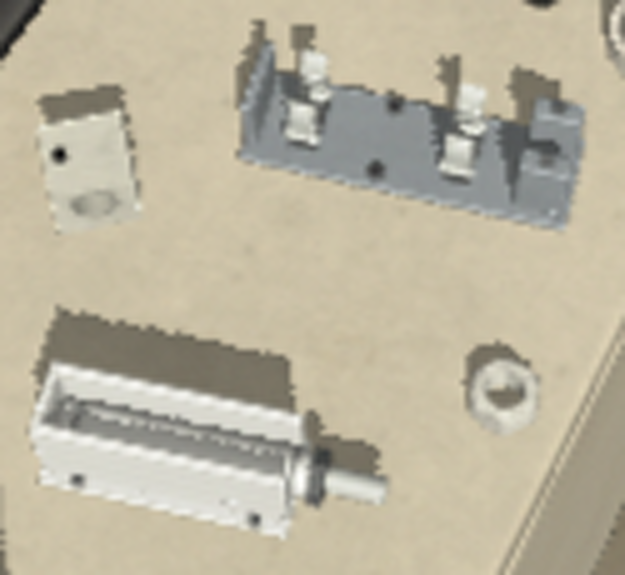

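```bash
cat >> h.py <<'E'
np.set_printoptions(precision=4,suppress=True)
def go(x,y,z,ax=None):
    "tool-frame delta to the world TCP goal; ax = wanted axis angle deg (toward -x from y) "
    st=get_state();M=R.from_quat(st['eef_rot']).as_matrix()
    d=M.T@(np.array([x,y,z])-np.array(st['tool_pos']))
    yaw=np.degrees(np.arctan2(M[1,0],M[0,0]))
    print('t',round(st['clock'],2),'pos',np.array(st['tool_pos']),'yaw',round(yaw,2),'d_tool mm',np.round(d*1000,1),'turn',None if ax is None else round(yaw-ax,2),'F',np.array(st['contact_force']),'op',round(st['opening']*.0881,4))
E
python3 - <<'E'
from h import *
a=np.radians(13.8);ax=np.array([-np.sin(a),np.cos(a)]);px=np.array([np.cos(a),np.sin(a)])
o=np.array([.6824,.0183])
for n in ['scene','top']:
    s=snapshot(n);P=cloud(s);L=P[:,:2]-o;y=L@ax;x=L@px
    m=(y>.05)&(y<.1)&(abs(x)<.02)&(P[:,2]>.012)
    for b in np.arange(.05,.1,.005):
        k=m&(y>b)&(y<b+.005)
        if k.sum()>2: print(n,round(b,3),k.sum(),'x',np.median(x[k]),x[k].min(),x[k].max(),'z',P[k,2].max())
    for k in ['bored_block','hex_nut']:
        for r in pinpoint(k,s)[:1]: print(k,r['uv'],round(r['conf'],2),atz(s,r['uv'],0))
    k=(P[:,2]>.15)&(P[:,2]<.4)&(P[:,0]>.25)&(P[:,0]<.5)&(P[:,1]>-.12)&(P[:,1]<.1)
    print('spool',P[k].min(0),P[k].max(0))
go(.6643,.0921,.1,13.8)
E
python3 -m creep '[{"hand":0.06,"slide":[0,0,0],"turn":10.5},{"hand":0.06,"slide":[0,0,0],"turn":10.5},{"hand":0.06,"slide":[0,0,0],"turn":10.5},{"hand":0.06,"slide":[0,0,0],"turn":10.5},{"hand":0.06,"slide":[0,0,0],"turn":10.5}]' 50
python3 -c "
from h import *
go(.6643,.0921,.1,13.8)"
```

```text
scene 0.05 21 x 0.0037468685867486757 -0.007332295596555065 0.00997683222899106 z 0.03164691266905317
scene 0.055 26 x 0.003864375759796086 -0.010604405382079119 0.01156672390831911 z 0.03381874305009769
scene 0.06 25 x 0.004413204197479501 -0.008306052623903019 0.011385685191123608 z 0.034364765763629124
scene 0.065 12 x 0.0024156172695050816 -0.0046894521918785384 0.006767133602981497 z 0.028453761486786133
scene 0.07 14 x 0.0024617785117121947 -0.004933255403217135 0.006144212659118794 z 0.02695965799064126
scene 0.075 13 x 0.003205833451604247 -0.0017475616729083084 0.006230759208911749 z 0.02721741089423091
scene 0.08 13 x 0.0013469318509314442 -0.0037927493596270384 0.006095545232462915 z 0.026810659418951777
scene 0.085 11 x 0.002368528381110505 -0.004529137478476535 0.006468149382757758 z 0.028436821662570222
bored_block [233.9, 209.0] 0.93 [ 0.582  -0.0891  0.    ]
hex_nut [314.1, 248.1] 0.59 [ 0.5883  0.1245 -0.    ]
spool [ 0.303  -0.0979  0.1503] [0.408  0.0007 0.3166]
top 0.05 32 x -0.003498777651715788 -0.010677245585810097 0.007810814856009297 z 0.03276488621098972
top
[... 567 characters left out ...]
63013 0.0031577041930481555 z 0.02784639232952324
top 0.085 15 x -0.0018216221991967708 -0.006571584441971144 0.0035696331788201987 z 0.027605831001159653
bored_block [336.1, 236.2] 0.58 [ 0.5817 -0.0897  0.    ]
hex_nut [274.3, 180.9] 0.72 [ 0.6838  0.0185 -0.    ]
spool [ 0.3078 -0.0978  0.1962] [0.4059 0.0007 0.3176]
t 1.3 pos [0.2524 0.5718 0.2467] yaw 66.18 d_tool mm [-272.5  570.5  146.7] turn 52.38 F [-1.0258  0.1199  0.0524] op 0.0881
clock: 1.92
tool_pos: [0.2523, 0.5718, 0.2468]
eef_rot: [0.993, 0.116, -0.0, -0.0]
contact_force: [0.5, -0.0, -0.7]
opening: 0.683
t 1.93 pos [0.2523 0.5718 0.2468] yaw 13.34 d_tool mm [290.2 561.9 146.6] turn -0.46 F [ 0.4623 -0.0375 -0.699 ] op 0.0602
```

```bash
python3 -m creep '[{"hand":0.05,"slide":[0.024,0.047,0.005],"turn":0},{"hand":0.05,"slide":[0.024,0.047,0.005],"turn":0},{"hand":0.05,"slide":[0.024,0.047,0.005],"turn":0},{"hand":0.05,"slide":[0.024,0.047,0.01],"turn":0},{"hand":0.05,"slide":[0.024,0.047,0.01],"turn":0}]'
python3 -m creep '[{"hand":0.05,"slide":[0.024,0.047,0.012],"turn":0},{"hand":0.05,"slide":[0.024,0.047,0.013],"turn":0},{"hand":0.05,"slide":[0.024,0.047,0.013],"turn":0},{"hand":0.05,"slide":[0.024,0.047,0.013],"turn":0},{"hand":0.05,"slide":[0.024,0.047,0.014],"turn":-0.5}]'
python3 -c "
from h import *
go(.6643,.0921,.02,13.8)"
```

```text
clock: 2.55
tool_pos: [0.4257, 0.3707, 0.2117]
eef_rot: [0.993, 0.119, 0.0, -0.0]
contact_force: [0.6, -0.1, 0.5]
opening: 0.57
clock: 3.18
tool_pos: [0.598, 0.1707, 0.1465]
eef_rot: [0.992, 0.124, 0.0, -0.0]
contact_force: [0.2, 0.8, -0.7]
opening: 0.568
t 3.17 pos [0.598  0.1707 0.1465] yaw 14.2 d_tool mm [ 44.9  92.6 126.5] turn 0.4 F [ 0.2195  0.8499 -0.7389] op 0.0501
```

```bash
python3 -m creep '[{"hand":0.05,"slide":[0.02,0.04,0.025],"turn":0.4},{"hand":0.05,"slide":[0.02,0.04,0.025],"turn":0},{"hand":0.05,"slide":[0.005,0.0125,0.02],"turn":0},{"hand":0.05,"slide":[0,0,0],"turn":0}]'
python3 -c "
from h import *
go(.6643,.0921,.02,13.8)
s=snapshot('scene');save(s,'s1');crop(s,215,170,160,150,5,'s1c')
s=snapshot('top');crop(s,165,110,200,150,4,'t1c')"
```

```text
clock: 3.68
tool_pos: [0.6613, 0.0925, 0.0749]
eef_rot: [0.993, 0.119, -0.002, -0.0]
contact_force: [-0.7, 0.6, 0.9]
opening: 0.565
t 3.67 pos [0.6613 0.0925 0.0749] yaw 13.72 d_tool mm [ 3.   1.1 54.9] turn -0.08 F [-0.6663  0.637   0.9234] op 0.0498
```

View pics/s1.png

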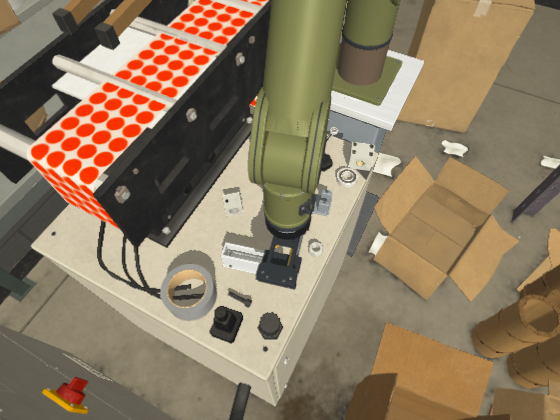

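View pics/t1c.png

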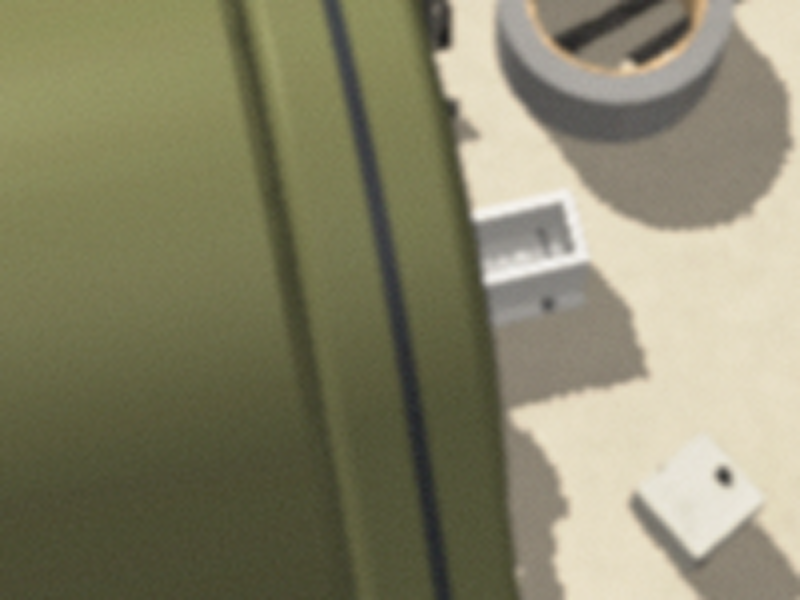

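The arm hides the stub, as expected. The grasp rests on the measured pose, so I descend and close gently.

```bash
python3 -m creep '[{"hand":0.05,"slide":[0.003,0.001,0.02],"turn":0},{"hand":0.05,"slide":[0,0,0.02],"turn":0},{"hand":0.05,"slide":[0,0,0.01],"turn":0},{"hand":0.05,"slide":[0,0,0.004],"turn":0},{"hand":0.05,"slide":[0,0,0],"turn":0}]'
python3 -c "
from h import *
go(.6643,.0921,.02,13.8)"
python3 -m creep '[{"hand":0.03,"slide":[0,0,0],"turn":0},{"hand":0.0,"slide":[0,0,0],"turn":0},{"hand":0,"slide":[0,0,0],"turn":0},{"hand":0,"slide":[0,0,0],"turn":0},{"hand":0,"slide":[0,0,0],"turn":0}]' 50
python3 -c "
from h import *
go(.6643,.0921,.02,13.8)"
```

```text
clock: 4.4
tool_pos: [0.6658, 0.0927, 0.0225]
eef_rot: [0.993, 0.12, -0.0, -0.0]
contact_force: [-0.0, 0.6, -0.0]
opening: 0.568
t 4.4 pos [0.6658 0.0927 0.0225] yaw 13.77 d_tool mm [-1.6  0.2  2.5] turn -0.03 F [-0.0159  0.5712 -0.0094] op 0.05
clock: 5.03
tool_pos: [0.6659, 0.0927, 0.0228]
eef_rot: [0.993, 0.12, 0.0, -0.0]
contact_force: [-0.8, -0.2, 0.3]
opening: 0.117
t 5.03 pos [0.6659 0.0927 0.0228] yaw 13.78 d_tool mm [-1.7  0.2  2.8] turn -0.02 F [-0.8016 -0.1944  0.3326] op 0.0103
```

```bash
python3 -m creep '[{"hand":0,"slide":[0,0,0],"turn":0},{"hand":0,"slide":[0,0,0],"turn":0}]' 50
python3 -c "
from h import *
go(.6643,.0921,.02,13.8);print(get_state()['moment'])"
python3 -m creep '[{"hand":0,"slide":[0,0,-0.005],"turn":0},{"hand":0,"slide":[0,0,-0.01],"turn":0},{"hand":0,"slide":[0,0,0],"turn":0}]'
python3 -c "
from h import *
go(.6643,.0921,.02,13.8);print(get_state()['moment'])"
```

```text
clock: 5.28
tool_pos: [0.6659, 0.0927, 0.0228]
eef_rot: [0.993, 0.12, 0.0, -0.0]
contact_force: [-0.8, 0.1, 0.3]
opening: 0.117
t 5.28 pos [0.6659 0.0927 0.0228] yaw 13.78 d_tool mm [-1.7  0.2  2.8] turn -0.02 F [-0.8174  0.0956  0.2868] op 0.0103
[-0.0295  0.0643  0.0045]
clock: 5.65
tool_pos: [0.6664, 0.0928, 0.0388]
eef_rot: [0.993, 0.12, 0.001, -0.0]
contact_force: [-0.9, -0.2, -1.6]
opening: 0.121
t 5.65 pos [0.6664 0.0928 0.0388] yaw 13.77 d_tool mm [-2.2  0.2 18.8] turn -0.03 F [-0.8942 -0.2167 -1.5746] op 0.0106
[-0.0722  0.1019  0.0115]
```

```bash
python3 -m creep '[{"hand":0,"slide":[0,0,-0.015],"turn":0},{"hand":0,"slide":[0,0,-0.015],"turn":0},{"hand":0,"slide":[0,0,-0.015],"turn":0},{"hand":0,"slide":[0,0,-0.01],"turn":0},{"hand":0,"slide":[0,0,0],"turn":0}]'
python3 -c "
from h import *
go(.6643,.0921,.02,13.8);print(get_state()['moment'])
s=snapshot('scene');save(s,'s2');crop(s,200,170,160,120,5,'s2c')
for r in pinpoint('idler_roller',s)[:2]: print(r,dep(s,r['uv']))
s=snapshot('top');crop(s,215,120,120,100,6,'t2c')
for r in pinpoint('idler_roller',s)[:2]: print(r,dep(s,r['uv']))
"
```

```text
clock: 6.28
tool_pos: [0.6666, 0.0928, 0.0939]
eef_rot: [0.993, 0.12, 0.001, -0.0]
contact_force: [-0.3, 0.4, -1.4]
opening: 0.12
t 6.28 pos [0.6666 0.0928 0.0939] yaw 13.77 d_tool mm [-2.6  0.1 73.9] turn -0.03 F [-0.2782  0.4118 -1.4251] op 0.0106
[ 0.0115  0.0119 -0.0193]
```

View pics/s2c.png

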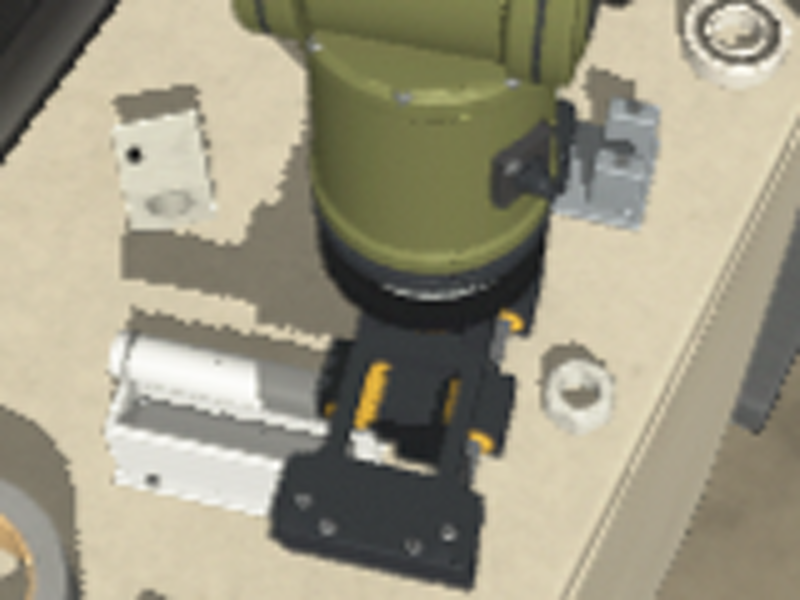

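View pics/t2c.png

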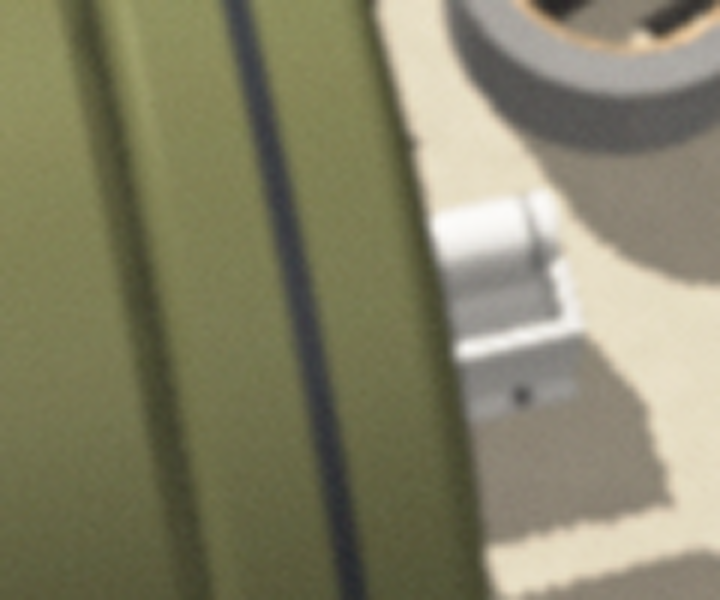

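The roller is out of the trough and held by the stub; its far end shows at scene crop (120,350) and top crop (530,220). Next I check its tilt and clearance.

```bash
python3 -c "
from h import *
s=snapshot('top')
for u in [(291,159),(296,158),(302,157)]: print(u,dep(s,u))
s=snapshot('scene')
for u in [(228,242),(238,243),(246,245),(256,248)]: print(u,dep(s,u))
"
```

```text
(291, 159) [ 0.6886 -0.0083  0.0978]
(296, 158) [ 0.6907 -0.0165  0.097 ]
(302, 157) [ 0.6918 -0.0262  0.0985]
(228, 242) [ 0.6981 -0.0204  0.0963]
(238, 243) [ 0.6915 -0.001   0.0977]
(246, 245) [0.6881 0.0154 0.0978]
(256, 248) [0.6844 0.0359 0.0969]
```

```bash
python3 -m creep '[{"hand":0,"slide":[-0.02,-0.002,0],"turn":0},{"hand":0,"slide":[-0.03,-0.003,0],"turn":0},{"hand":0,"slide":[-0.025,-0.003,0],"turn":0},{"hand":0,"slide":[-0.01,0,0.01],"turn":0},{"hand":0,"slide":[0,0,0],"turn":0}]'
python3 -c "
from h import *
go(.5818,.0799,.0135,13.8)
s=snapshot('scene');save(s,'s3');crop(s,200,150,160,120,5,'s3c')
for r in pinpoint('hex_nut',s)[:2]: print(r,dep(s,r['uv']),atz(s,r['uv'],0))"
```

```text
clock: 7.2
tool_pos: [0.5802, 0.0799, 0.0821]
eef_rot: [0.993, 0.12, -0.001, 0.0]
contact_force: [0.0, -0.3, -0.2]
opening: 0.117
t 7.2 pos [0.5802 0.0799 0.0821] yaw 13.78 d_tool mm [ 1.7  0.4 68.5] turn -0.02 F [ 0.0404 -0.3495 -0.1834] op 0.0103
{'uv': [314.9, 249.6], 'conf': 0.62} [0.5914 0.1277 0.0011] [0.5909 0.1276 0.    ]
{'uv': [275.1, 266.0], 'conf': 0.37} [0.6669 0.0668 0.0015] [0.6664 0.0665 0.    ]
```

View pics/s3c.png

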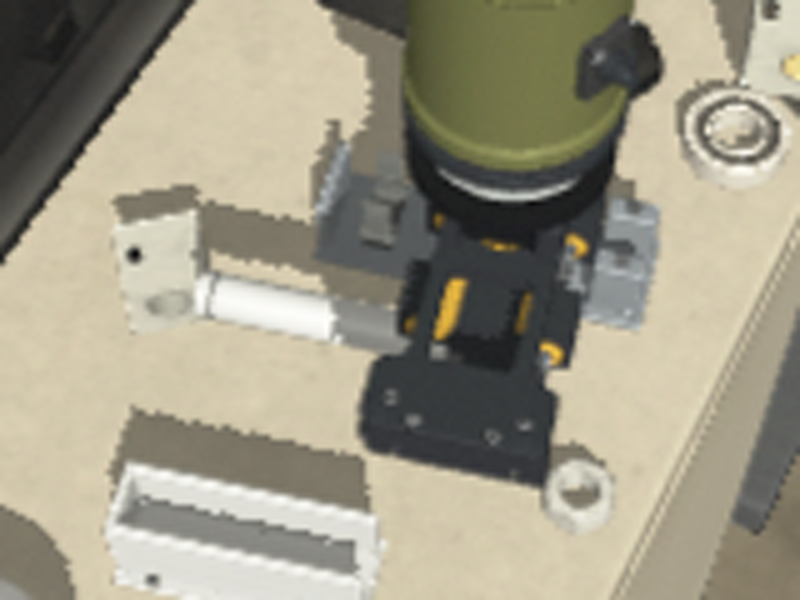

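```bash
python3 -c "
from h import *
s=snapshot('top');P=cloud(s)
k=(P[:,0]>.53)&(P[:,0]<.63)&(P[:,1]<-.04)&(P[:,1]>-.13)
b=P[k&(P[:,2]>.02)&(P[:,2]<.05)];print(cv2.minAreaRect(b[:,:2].astype(np.float32)),b.max(0));
e=P[k&(P[:,2]>.06)]; print(len(e), e.min(0) if len(e) else 0)
e=P[(P[:,0]>.53)&(P[:,0]<.65)&(P[:,1]<-.02)&(P[:,2]>.06)&(P[:,1]>-.13)]; print(len(e), e.min(0) if len(e) else 0, e.max(0) if len(e) else 0)
print(cv2.boxPoints(cv2.minAreaRect(b[:,:2].astype(np.float32))))
"
```

```text
((0.5789171457290649, -0.09084589779376984), (0.040256012231111526, 0.04105587676167488), 39.58979415893555) [ 0.6053 -0.0634  0.0423]
51 [ 0.6002 -0.047   0.0762]
203 [ 0.5953 -0.047   0.0762] [ 0.62   -0.0206  0.0917]
[[ 0.5503 -0.0879]
 [ 0.5765 -0.1195]
 [ 0.6075 -0.0938]
 [ 0.5813 -0.0622]]
```

```bash
python3 -m creep '[{"hand":0,"slide":[0,0,0.015],"turn":0},{"hand":0,"slide":[0,0,0.02],"turn":0},{"hand":0,"slide":[0,0,0.015],"turn":0},{"hand":0,"slide":[0,0,0.008],"turn":0},{"hand":0,"slide":[0,0,0.004],"turn":0}]'
python3 -m creep '[{"hand":0,"slide":[0,0,0.002],"turn":0},{"hand":0,"slide":[0,0,0.002],"turn":0},{"hand":0,"slide":[0,0,0],"turn":0}]'
python3 -c "
from h import *
go(.5818,.0799,.0135,13.8);print(get_state()['moment'])"
```

```text
clock: 7.98
tool_pos: [0.5812, 0.0802, 0.0199]
eef_rot: [0.993, 0.12, -0.0, 0.0]
contact_force: [-0.9, 0.2, -0.4]
opening: 0.117
clock: 8.35
tool_pos: [0.5816, 0.0803, 0.0169]
eef_rot: [0.993, 0.12, 0.0, -0.0]
contact_force: [-0.3, 0.3, -0.7]
opening: 0.123
t 8.35 pos [0.5816 0.0803 0.0169] yaw 13.78 d_tool mm [0.1 0.4 3.4] turn -0.02 F [-0.3498  0.2723 -0.7395] op 0.0108
[ 0.0428  0.0698 -0.0243]
```

```bash
python3 -m creep '[{"hand":0,"slide":[0,0,0.002],"turn":0},{"hand":0,"slide":[0,0,0],"turn":0},{"hand":0,"slide":[0,0,0],"turn":0}]'
python3 -m creep '[{"hand":0,"slide":[0,0,0.001],"turn":0},{"hand":0,"slide":[0,0,0],"turn":0},{"hand":0,"slide":[0,0,0],"turn":0}]'
python3 -c "
from h import *
go(.5818,.0799,.0135,13.8);print(get_state()['moment'])"
```

```text
clock: 8.72
tool_pos: [0.5818, 0.0804, 0.0151]
eef_rot: [0.993, 0.12, 0.0, -0.0]
contact_force: [-0.8, 1.0, 3.2]
opening: 0.115
clock: 9.1
tool_pos: [0.5817, 0.0806, 0.0146]
eef_rot: [0.993, 0.12, 0.0, -0.0]
contact_force: [-0.0, 1.1, 8.7]
opening: 0.117
t 9.1 pos [0.5817 0.0806 0.0146] yaw 13.79 d_tool mm [-0.1  0.7  1.1] turn -0.01 F [-0.0403  1.0766  8.7332] op 0.0103
[ 0.0343  0.2939 -0.0455]
```

On the surface (8.7 N). I release it and rise.

```bash
python3 -m creep '[{"hand":0.015,"slide":[0,0,0],"turn":0},{"hand":0.025,"slide":[0,0,0],"turn":0},{"hand":0.035,"slide":[0,0,0],"turn":0},{"hand":0.035,"slide":[0,0,0],"turn":0},{"hand":0.035,"slide":[0,0,0],"turn":0}]'
python3 -m creep '[{"hand":0.04,"slide":[0,0,-0.01],"turn":0},{"hand":0.04,"slide":[0,0,-0.03],"turn":0},{"hand":0.04,"slide":[0,0,-0.03],"turn":0},{"hand":0.04,"slide":[0,-0.05,-0.02],"turn":0},{"hand":0.04,"slide":[0,-0.05,-0.02],"turn":0}]'
python3 -m creep '[{"hand":0.04,"slide":[0.0,-0.06,-0.02],"turn":0},{"hand":0.04,"slide":[0,-0.04,0],"turn":0},{"hand":0.04,"slide":[0,0,0],"turn":0}]'
python3 -c "
from h import *
go(.6,.006,.0135,13.8)
for n in ['scene','top']:
    s=snapshot(n);save(s,n+'4')
    for k,z in dict(idler_roller=.0105,stub_end=.011).items():
        for r in pinpoint(k,s)[:2]: print(n,k,np.round(r['uv'],1),round(r['conf'],2),atz(s,r['uv'],z))
    P=cloud(s);m=(P[:,0]>.55)&(P[:,0]<.65)&(P[:,1]>-.056)&(P[:,1]<.105)&(P[:,2]>.005)&(P[:,2]<.03)
    Q=P[m];print(len(Q),cv2.minAreaRect(Q[:,:2].astype(np.float32)),Q.min(0),Q.max(0))
    w,V=np.linalg.eigh(np.cov(Q[:,:2].T));a=V[:,1]*np.sign(V[1,1]);print(Q.mean(0),np.degrees(np.arctan2(-a[0],a[1])))
"
```

```text
clock: 9.72
tool_pos: [0.5814, 0.0802, 0.0136]
eef_rot: [0.993, 0.12, -0.0, -0.0]
contact_force: [0.3, 0.3, -0.2]
opening: 0.398
clock: 10.35
tool_pos: [0.5578, 0.1779, 0.1253]
eef_rot: [0.993, 0.119, 0.001, -0.0]
contact_force: [0.9, 1.6, -0.1]
opening: 0.455
clock: 10.72
tool_pos: [0.5322, 0.2792, 0.1445]
eef_rot: [0.992, 0.124, 0.0, -0.002]
contact_force: [0.7, -0.4, 0.7]
opening: 0.452
t 10.72 pos [0.5322 0.2792 0.1445] yaw 14.2 d_tool mm [ -1.4 282.  129.8] turn 0.4 F [ 0.655  -0.4391  0.651 ] op 0.0398
scene idler_roller [266.2 227.7] 0.81 [0.5962 0.0069 0.0105]
scene stub_end [306.1 237. ] 0.92 [0.5765 0.0984 0.011 ]
513 ((0.5997072458267212, 0.023532629013061523), (0.02528085745871067, 0.1428261548280716), 12.244928359985352) [ 0.579  -0.0452  0.006 ] [0.6265 0.0944 0.0252]
[0.6045 0.0213 0.0173] 13.47231091291889
top idler_roller [315.9 121.4] 0.61 [ 0.7948 -0.0578  0.0105]
top idler_roller [283.3 223.5] 0.58 [0.6021 0.003  0.0105]
top stub_end [231.1 230.5] 0.78 [0.5895 0.0938 0.011 ]
885 ((0.6057186126708984, 0.023831702768802643), (0.13587625324726105, 0.09842666983604431), 73.80484008789062) [ 0.5562 -0.0515  0.0051] [0.6497 0.1028 0.0261]
[0.5989 0.0202 0.0182] 12.569158418462852
```

View pics/scene4.png

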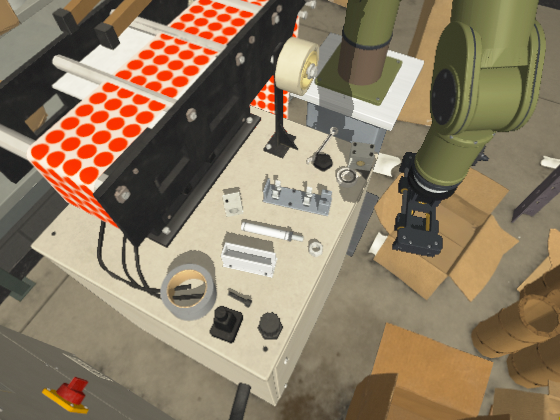

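View pics/top4.png

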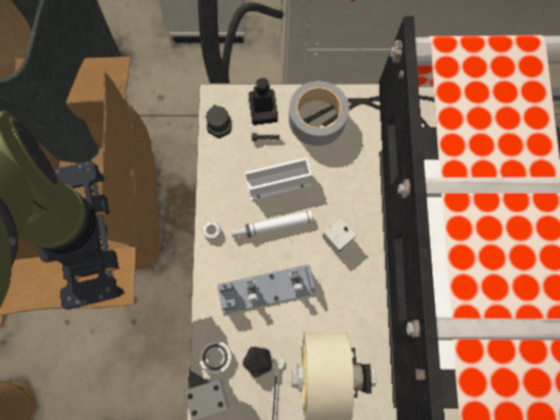

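```bash
python3 -c "
from h import *
for n in ['scene','top']:
    s=snapshot(n)
    P=cloud(s);m=(P[:,0]>.57)&(P[:,0]<.635)&(P[:,1]>-.054)&(P[:,1]<.102)&(P[:,2]>.008)&(P[:,2]<.03)&~((P[:,1]<-.04)&(P[:,0]<.59))
    Q=P[m];r=cv2.minAreaRect(Q[:,:2].astype(np.float32));print(n,len(Q),r)
    for yy in np.arange(-.05,.1,.01):
        k=(Q[:,1]>yy)&(Q[:,1]<yy+.01)
        if k.sum()>2: print(round(yy+.005,3),k.sum(),Q[k,0].min(),Q[k,0].max(),Q[k,0].mean(),Q[k,2].max())
"
```

```text
scene 511 ((0.6007206439971924, 0.023885197937488556), (0.024209287017583847, 0.14279863238334656), 12.011690139770508)
-0.045 19 0.6086123823757701 0.6257639053114028 0.6182829669917602 0.0205476218672368
-0.035 39 0.6048389005026364 0.6260574428318432 0.617098088385928 0.022618256325454222
-0.025 37 0.6033471286874006 0.6231484748789474 0.6154773663391632 0.02253194928669955
-0.015 36 0.6017019167844808 0.6217798103688645 0.6134030151582522 0.02222766099255369
-0.005 38 0.5994146077177454 0.6181291537412076 0.6107710132270369 0.022004684856886336
0.005 40 0.5971534099536631 0.6178819906115672 0.6083229340600572 0.021415661710021294
0.015 39 0.5956197728784578 0.6130652150780641 0.6064015600768828 0.023597130984641668
0.025 40 0.5917780411507393 0.6108077870564095 0.6035979815538755 0.021945532507787746
0.035 38 0.5895414596821507 0.6087384875992381 0.6008987394859379 0.022754175431665025
0.045 39 0.5876510350273159 0.6073267528273789 0.5993612103300264 0.023317382715443924
0.055 43 0.5806824420141576 0.6066590277808395 0.5963549036042296 0.023651093601632422
0.065 41 0.583654749538
[... 1033 characters left out ...]
312128355138
0.025 70 0.5883068290091685 0.6100560480834981 0.5975146672517025 0.023645228625994164
0.035 66 0.585579430085219 0.6050240482276765 0.5947469582547537 0.023948628782113124
0.045 59 0.5838231325825671 0.6034877197017771 0.5928382061925924 0.024402069402278515
0.055 69 0.5811365390349685 0.6015388791445773 0.590452745416326 0.02447172276552545
0.065 74 0.5770498077892063 0.6002063767228631 0.5881612139563922 0.026325482735400696
0.075 42 0.5805699003151676 0.5936613777335442 0.5865307040824733 0.02053045372870499
0.085 39 0.57870713837098 0.5915493863030509 0.5841126036136249 0.01962190419007037
0.095 13 0.5772421487781546 0.5899822609612546 0.5838148102881249 0.01968778305184271
```

```bash
python3 -m creep '[{"hand":0.045,"slide":[0,0.04,0],"turn":1.7},{"hand":0.045,"slide":[0,0.055,0],"turn":0},{"hand":0.045,"slide":[0,0.055,0],"turn":0},{"hand":0.045,"slide":[0,0.055,0.01],"turn":0},{"hand":0.045,"slide":[0,0.05,0.02],"turn":0}]'
python3 -m creep '[{"hand":0.045,"slide":[0,0.02,0.02],"turn":0},{"hand":0.045,"slide":[0,0,0],"turn":0}]'
python3 -c "
from h import *
go(.604,.0075,.0125,12.5)"
```

```text
clock: 11.75
tool_pos: [0.5896, 0.0218, 0.1139]
eef_rot: [0.995, 0.104, 0.001, 0.0]
contact_force: [0.9, 0.6, -0.8]
opening: 0.511
clock: 12.0
tool_pos: [0.5915, 0.0038, 0.0919]
eef_rot: [0.995, 0.104, -0.002, -0.0]
contact_force: [0.6, 0.5, 1.1]
opening: 0.515
t 12.0 pos [0.5915 0.0038 0.0919] yaw 11.92 d_tool mm [13.3 -1.  79.3] turn -0.58 F [0.5702 0.5426 1.0588] op 0.0453
```

```bash
python3 -m creep '[{"hand":0.045,"slide":[0.0133,-0.001,0.02],"turn":-0.6},{"hand":0.045,"slide":[0,0,0.02],"turn":0},{"hand":0.045,"slide":[0,0,0.02],"turn":0},{"hand":0.045,"slide":[0,0,0.012],"turn":0},{"hand":0.045,"slide":[0,0,0],"turn":0}]'
python3 -c "
from h import *
go(.604,.0075,.0125,12.5)
s=snapshot('scene');crop(s,200,150,160,120,5,'s5c')"
```

```text
clock: 12.62
tool_pos: [0.6044, 0.009, 0.0204]
eef_rot: [0.994, 0.111, -0.001, -0.0]
contact_force: [0.5, -0.6, 1.0]
opening: 0.51
t 12.62 pos [0.6044 0.009  0.0204] yaw 12.69 d_tool mm [-0.7  1.4  7.9] turn 0.19 F [ 0.4818 -0.6069  1.0107] op 0.045
```

View pics/s5c.png

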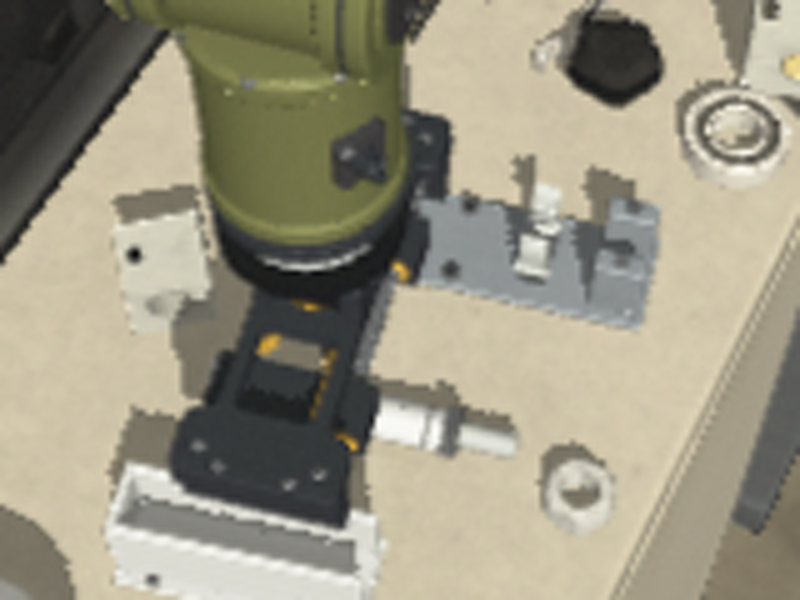

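The fingers straddle the roller middle and the hand's body clears the trough walls. I descend and grip.

```bash
python3 -m creep '[{"hand":0.045,"slide":[-0.0005,0.0013,0.005],"turn":0},{"hand":0.045,"slide":[0,0,0.0025],"turn":0},{"hand":0.045,"slide":[0,0,0],"turn":0}]'
python3 -m creep '[{"hand":0.03,"slide":[0,0,0],"turn":0},{"hand":0.0,"slide":[0,0,0],"turn":0},{"hand":0,"slide":[0,0,0],"turn":0},{"hand":0,"slide":[0,0,0],"turn":0},{"hand":0,"slide":[0,0,0],"turn":0}]' 60
python3 -c "
from h import *
go(.604,.0075,.0125,12.5)"
```

```text
clock: 13.05
tool_pos: [0.6052, 0.0074, 0.014]
eef_rot: [0.994, 0.11, 0.0, -0.0]
contact_force: [0.4, -0.3, 0.5]
opening: 0.51
clock: 13.68
tool_pos: [0.6052, 0.0075, 0.014]
eef_rot: [0.994, 0.11, -0.0, -0.0]
contact_force: [-1.6, 0.4, 0.7]
opening: 0.212
t 13.68 pos [0.6052 0.0075 0.014 ] yaw 12.68 d_tool mm [-1.2 -0.2  1.5] turn 0.18 F [-1.5659  0.4145  0.713 ] op 0.0187
```

```bash
python3 -m creep '[{"hand":0,"slide":[0,0,-0.005],"turn":0},{"hand":0,"slide":[0,0,-0.02],"turn":0},{"hand":0,"slide":[0,0,-0.02],"turn":0},{"hand":0,"slide":[0,0,-0.015],"turn":0},{"hand":0,"slide":[0,0,0],"turn":0}]' 60
python3 -c "
from h import *
go(.4932,.0207,.075,12.1)
s=snapshot('scene');crop(s,200,150,160,120,5,'s6c')
for r in pinpoint('stub_end',s)[:2]: print(r,dep(s,r['uv']),atz(s,r['uv'],.069))
P=cloud(s);st=get_state();M=R.from_quat(st['eef_rot']).as_matrix();L=(P-np.array(st['tool_pos']))@M
k=(abs(L[:,0])<.014)&(L[:,1]<-.03)&(L[:,1]>-.11)&(abs(L[:,2])<.03)
Q=L[k]
for y in np.arange(-.1,-.03,.008):
    j=(Q[:,1]>y)&(Q[:,1]<y+.008)
    if j.sum()>2: print(round(y+.004,3),j.sum(),Q[j].min(0),Q[j].max(0))
print(Q[:,1].min())
"
```

```text
clock: 14.3
tool_pos: [0.6065, 0.0075, 0.0759]
eef_rot: [0.994, 0.11, 0.002, 0.0]
contact_force: [-0.8, 0.9, -0.9]
opening: 0.212
t 14.3 pos [0.6065 0.0075 0.0759] yaw 12.67 d_tool mm [-107.6  -37.7    0.5] turn 0.57 F [-0.7899  0.9324 -0.8676] op 0.0186
{'uv': [306.1, 225.0], 'conf': 0.48} [ 0.543   0.0831 -0.    ] [0.5786 0.0963 0.069 ]
-0.088 12 [-0.0018 -0.0881 -0.0066] [ 0.0075 -0.0842  0.0042]
-0.08 22 [-0.0045 -0.0838 -0.0059] [ 0.0068 -0.0764  0.0022]
-0.072 22 [-0.0054 -0.0755 -0.0057] [ 0.0079 -0.068   0.0011]
-0.064 30 [-0.0059 -0.0677 -0.0111] [ 0.0126 -0.0605  0.0086]
-0.056 38 [-0.0053 -0.0599 -0.0118] [ 0.0135 -0.0524  0.0013]
-0.048 37 [-0.007  -0.052  -0.0103] [ 0.0113 -0.0441  0.0026]
-0.04 34 [-0.0077 -0.0437 -0.0108] [ 0.0114 -0.0364  0.0074]
-0.032 27 [-0.0065 -0.0357 -0.0099] [ 0.0117 -0.0301  0.0022]
-0.08806790954739939
```

View pics/s6c.png

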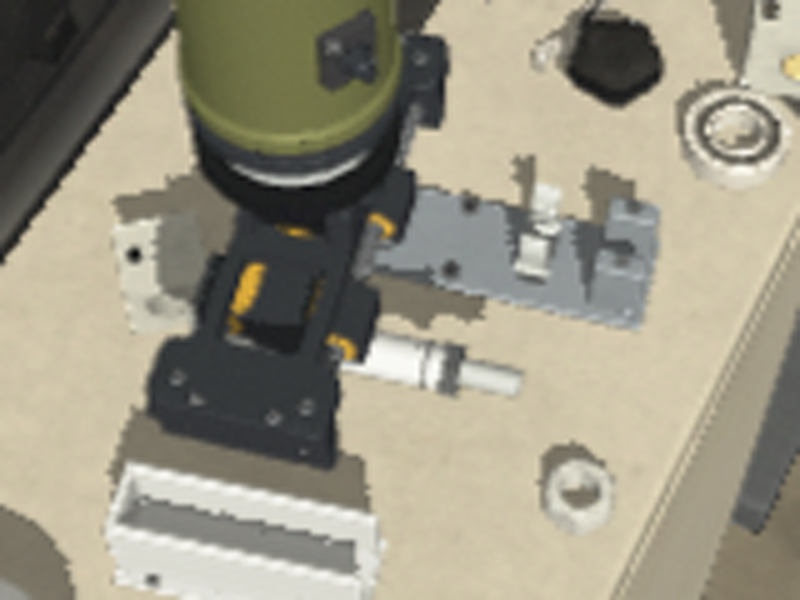

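The stub end is 88 mm ahead of the TCP, so I hold the roller at its middle. Now to hover over the clips.

```bash
python3 -m creep '[{"hand":0,"slide":[-0.02,-0.008,0],"turn":0.6},{"hand":0,"slide":[-0.03,-0.01,0.003],"turn":0},{"hand":0,"slide":[-0.03,-0.01,0.004],"turn":0},{"hand":0,"slide":[-0.02,-0.009,0.002],"turn":0},{"hand":0,"slide":[0,0,0],"turn":0}]' 60
python3 -c "
from h import *
go(.4945,.0207,.066,12.1)"
```

```text
clock: 15.02
tool_pos: [0.4976, 0.0229, 0.0643]
eef_rot: [0.994, 0.106, -0.002, -0.0]
contact_force: [-0.2, -0.6, -0.5]
opening: 0.214
t 15.03 pos [0.4976 0.0229 0.0643] yaw 12.15 d_tool mm [-3.5  1.5 -1.7] turn 0.05 F [-0.1875 -0.5601 -0.473 ] op 0.0189
```

```bash
python3 -m creep '[{"hand":0,"slide":[-0.0035,0.0015,0],"turn":0},{"hand":0,"slide":[0,0,0],"turn":0},{"hand":0,"slide":[0,0,0],"turn":0}]' 60
python3 -c "
from h import *
go(.4945,.0207,.066,12.1)
s=snapshot('scene');save(s,'s7');crop(s,220,130,140,100,5,'s7c')
P=cloud(s)
# roller stub & block in bracket frame
a=np.radians(12.1);ax=np.array([-np.sin(a),np.cos(a)]);px=np.array([np.cos(a),np.sin(a)]);L=(P[:,:2]-[.4945,.0207]);x=L@px;y=L@ax;z=P[:,2]
for nm,k in dict(stub=(z>.05)&(z<.08)&(y>.066)&(y<.095)&(abs(x)<.02),body=(z>.05)&(z<.08)&(y>.035)&(y<.054)&(abs(x)<.02),block=(z>.034)&(z<.046)&(y>.06)&(y<.1)&(abs(x)<.03),clip=(z>.036)&(z<.048)&(y>.03)&(y<.048)&(abs(x)<.03)).items():
    if k.sum(): print(nm,k.sum(),'x',x[k].min(),x[k].max(),'y',y[k].min(),y[k].max(),'z',z[k].max())
s=snapshot('top');save(s,'t7')
"
```

```text
clock: 15.4
tool_pos: [0.4974, 0.0201, 0.065]
eef_rot: [0.994, 0.105, 0.001, -0.0]
contact_force: [-0.2, -0.2, -1.1]
opening: 0.209
t 15.4 pos [0.4974 0.0201 0.065 ] yaw 12.05 d_tool mm [-2.7 -1.2 -1. ] turn -0.05 F [-0.1836 -0.1587 -1.1248] op 0.0184
stub 51 x -0.0014151956453162208 0.008744702149976422 y 0.066369958801541 0.08715173639985911 z 0.06969656717160244
body 76 x -0.005539691337666545 0.013224403548297901 y 0.0351434468998749 0.05370264901359643 z 0.0737883499612011
block 67 x -0.021850989330146408 0.022258332800204506 y 0.0673503863051455 0.09070702358813557 z 0.044866594034957186
clip 7 x 0.010738677951172311 0.015252414370135846 y 0.03278282565676014 0.04403329707060407 z 0.0455589143379207
```

View pics/s7c.png

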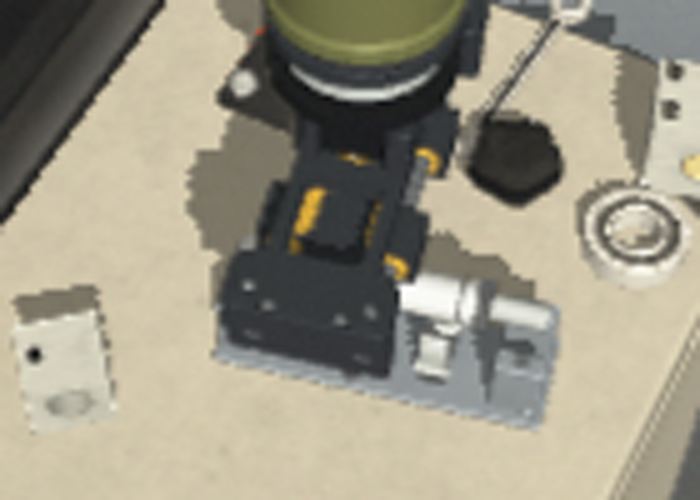

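View pics/t7.png

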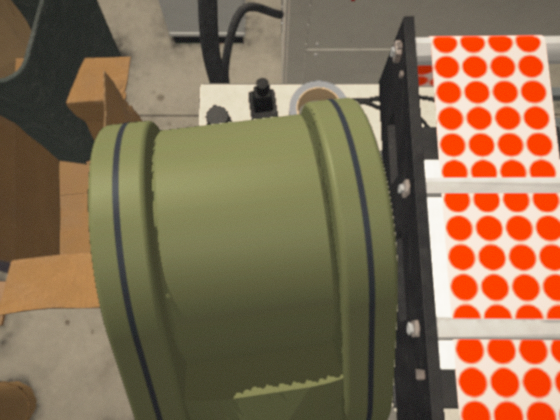

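```bash
python3 -m creep '[{"hand":0,"slide":[-0.0028,-0.001,0],"turn":0},{"hand":0,"slide":[0,0,0.005],"turn":0},{"hand":0,"slide":[0,0,0],"turn":0}]' 60
python3 -c "
from h import *
go(.4945,.0207,.028,12.1)"
```

```text
clock: 15.88
tool_pos: [0.4934, 0.0208, 0.0596]
eef_rot: [0.994, 0.105, -0.0, -0.0]
contact_force: [0.2, 0.3, -0.6]
opening: 0.209
t 15.88 pos [0.4934 0.0208 0.0596] yaw 12.08 d_tool mm [ 1.1  0.3 31.6] turn -0.02 F [ 0.1652  0.3388 -0.6377] op 0.0184
```

```bash
python3 -m creep '[{"hand":0,"slide":[0.001,0,0.006],"turn":0},{"hand":0,"slide":[0,0,0.004],"turn":0},{"hand":0,"slide":[0,0,0],"turn":0}]' 60
python3 -m creep '[{"hand":0,"slide":[0,0,0.004],"turn":0},{"hand":0,"slide":[0,0,0.002],"turn":0},{"hand":0,"slide":[0,0,0],"turn":0}]' 60
python3 -c "
from h import *
go(.4945,.0207,.028,12.1);print(get_state()['moment'])"
```

```text
clock: 16.25
tool_pos: [0.4944, 0.0209, 0.0495]
eef_rot: [0.994, 0.105, -0.0, -0.0]
contact_force: [0.1, 0.8, -0.5]
opening: 0.21
clock: 16.62
tool_pos: [0.4939, 0.0206, 0.0446]
eef_rot: [0.994, 0.105, -0.0, 0.0]
contact_force: [-1.9, -0.3, 8.7]
opening: 0.212
t 16.62 pos [0.4939 0.0206 0.0446] yaw 12.06 d_tool mm [ 0.6  0.1 16.6] turn -0.04 F [-1.9038 -0.3285  8.6988] op 0.0187
[-0.1909  0.5224 -0.0646]
```

Lips met at 16–17 mm above home, with 8.7 N vertical and little side force. I keep pushing.

```bash
python3 -m creep '[{"hand":0,"slide":[0,0,0.003],"turn":0},{"hand":0,"slide":[0,0,0.003],"turn":0},{"hand":0,"slide":[0,0,0],"turn":0}]' 60
python3 -c "
from h import *
go(.4945,.0207,.028,12.1);print(get_state()['moment'])"
python3 -m creep '[{"hand":0,"slide":[0,0,0.003],"turn":0},{"hand":0,"slide":[0,0,0.002],"turn":0},{"hand":0,"slide":[0,0,0],"turn":0}]' 60
python3 -c "
from h import *
go(.4945,.0207,.028,12.1);print(get_state()['moment'])"
```

```text
clock: 17.0
tool_pos: [0.4941, 0.0205, 0.0383]
eef_rot: [0.994, 0.105, -0.0, 0.0]
contact_force: [-1.3, -1.3, 5.0]
opening: 0.208
t 17.0 pos [0.4941 0.0205 0.0383] yaw 12.05 d_tool mm [ 0.4 -0.1 10.3] turn -0.05 F [-1.3149 -1.2852  5.0151] op 0.0183
[-0.209   0.4172 -0.0218]
clock: 17.38
tool_pos: [0.494, 0.0209, 0.032]
eef_rot: [0.994, 0.105, -0.001, -0.0]
contact_force: [-1.0, -0.8, -9.8]
opening: 0.211
t 17.38 pos [0.494  0.0209 0.032 ] yaw 12.08 d_tool mm [0.5 0.3 4. ] turn -0.02 F [-1.0211 -0.7722 -9.8448] op 0.0186
[-0.2544  0.2275  0.0104]
```

```bash
python3 -m creep '[{"hand":0,"slide":[0,0,0.002],"turn":0},{"hand":0,"slide":[0,0,0.002],"turn":0},{"hand":0,"slide":[0,0,0],"turn":0}]' 60
python3 -c "
from h import *
go(.4945,.0207,.028,12.1);print(get_state()['moment'])"
python3 -m creep '[{"hand":0,"slide":[0,0,0.001],"turn":0},{"hand":0,"slide":[0,0,0],"turn":0},{"hand":0,"slide":[0,0,0],"turn":0}]' 60
python3 -c "
from h import *
go(.4945,.0207,.028,12.1);print(get_state()['moment'])"
```

```text
clock: 17.75
tool_pos: [0.4937, 0.0209, 0.0294]
eef_rot: [0.994, 0.105, -0.001, 0.0]
contact_force: [-3.7, -0.2, 2.6]
opening: 0.213
t 17.75 pos [0.4937 0.0209 0.0294] yaw 12.07 d_tool mm [0.7 0.3 1.4] turn -0.03 F [-3.6722 -0.2253  2.5688] op 0.0188
[-0.2105  0.822  -0.0299]
clock: 18.12
tool_pos: [0.4938, 0.0208, 0.0292]
eef_rot: [0.994, 0.105, -0.0, 0.0]
contact_force: [-5.4, -0.1, 13.7]
opening: 0.213
t 18.12 pos [0.4938 0.0208 0.0292] yaw 12.07 d_tool mm [0.7 0.3 1.2] turn -0.03 F [-5.3917 -0.0892 13.6841] op 0.0188
[-0.219   1.1399 -0.08  ]
```

```bash
python3 -m creep '[{"hand":0,"slide":[-0.0005,0,0.001],"turn":0},{"hand":0,"slide":[0,0,0],"turn":0},{"hand":0,"slide":[0,0,0],"turn":0}]' 60
python3 -c "
from h import *
go(.4945,.0207,.028,12.1);print(get_state()['moment'])
s=snapshot('scene');save(s,'s8');crop(s,220,130,140,100,5,'s8c')"
```

```text
clock: 18.5
tool_pos: [0.4938, 0.0208, 0.029]
eef_rot: [0.994, 0.105, 0.0, 0.0]
contact_force: [-6.7, 0.9, 22.7]
opening: 0.212
t 18.5 pos [0.4938 0.0208 0.029 ] yaw 12.07 d_tool mm [0.7 0.3 1. ] turn -0.03 F [-6.7351  0.9    22.6829] op 0.0186
[-0.1241  1.1773 -0.0589]
```

View pics/s8c.png

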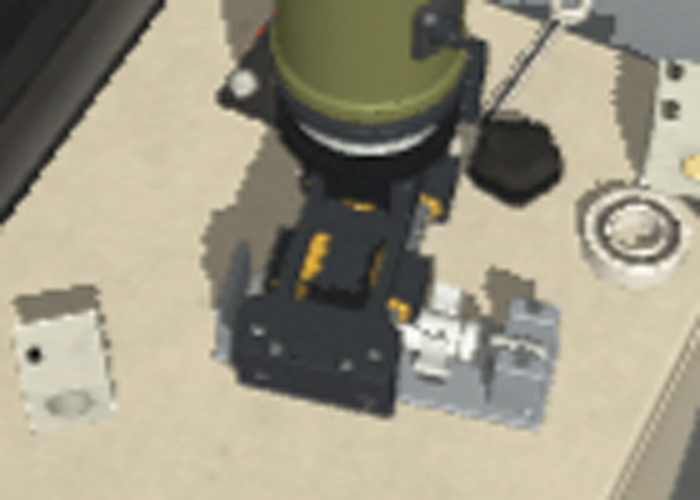

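Stub in the slot at crop (520,345), near clip snapped over the body. I release and retreat upward, then to the left.

```bash
python3 -m creep '[{"hand":0,"slide":[0.0005,0,-0.001],"turn":0},{"hand":0.022,"slide":[0,0,0],"turn":0},{"hand":0.04,"slide":[0,0,0],"turn":0},{"hand":0.045,"slide":[0,0,0],"turn":0},{"hand":0.045,"slide":[0,0,0],"turn":0}]' 20
python3 -c "
from h import *
go(.4945,.0207,.08,12.1)"
python3 -m creep '[{"hand":0.045,"slide":[0,0,-0.01],"turn":0},{"hand":0.045,"slide":[0,0,-0.02],"turn":0},{"hand":0.045,"slide":[0,0,-0.025],"turn":0},{"hand":0.045,"slide":[0,-0.02,-0.02],"turn":0},{"hand":0.045,"slide":[0,-0.05,-0.01],"turn":0}]'
python3 -m creep '[{"hand":0.045,"slide":[0,-0.055,0],"turn":0},{"hand":0.045,"slide":[0,-0.055,0],"turn":0},{"hand":0.045,"slide":[0,-0.055,0],"turn":0},{"hand":0.045,"slide":[0,-0.04,0],"turn":0},{"hand":0.045,"slide":[0,0,0],"turn":0}]'
python3 -c "
from h import *
a=np.radians(12.1);ax=np.array([-np.sin(a),np.cos(a)]);px=np.array([np.cos(a),np.sin(a)])
for n in ['scene','top']:
    s=snapshot(n);save(s,n+'9')
    crop(s,*((240,165,100,60) if n=='scene' else (205,255,120,70)),6,n+'9c')
    for k,z in dict(idler_roller=.026,stub_end=.026,clip_seat=.026,stub_slot=.026).items():
        for r in pinpoint(k,s)[:1]: print(n,k,np.round(r['uv'],1),round(r['conf'],2),atz(s,r['uv'],z))
    P=cloud(s);L=(P[:,:2]-[.4945,.0207]);x=L@px;y=L@ax;z=P[:,2]
    for b in np.arange(-.06,.092,.008):
        k=(y>b)&(y<b+.008)&(abs(x)<.006)
        if k.sum(): print(round(b+.004,3),'ztop med',np.median(np.sort(z[k])[-max(3,k.sum()//3):]),k.sum())
    k=(z>.02)&(abs(x)<.005)&(y>.045)&(y<.12); print('stub end y',y[k].max())
"
```

```text
clock: 19.18
tool_pos: [0.4953, 0.0212, 0.0279]
eef_rot: [0.994, 0.105, 0.001, -0.0]
contact_force: [-0.6, -0.4, 0.1]
opening: 0.508
t 19.18 pos [0.4953 0.0212 0.0279] yaw 12.09 d_tool mm [ -0.8   0.3 -52.1] turn -0.01 F [-0.6015 -0.3776  0.1165] op 0.0447
clock: 19.8
tool_pos: [0.4813, 0.0877, 0.1147]
eef_rot: [0.995, 0.102, 0.002, 0.001]
contact_force: [0.0, 1.7, 0.2]
opening: 0.508
clock: 20.42
tool_pos: [0.4357, 0.2946, 0.1135]
eef_rot: [0.994, 0.109, 0.0, -0.002]
contact_force: [0.7, -0.8, -0.0]
opening: 0.511
scene idler_roller [294.  192.1] 0.8 [0.4893 0.0246 0.026 ]
scene stub_end [328.4 198.5] 0.98 [0.4689 0.1042 0.026 ]
scene clip_seat [293.7 195.4] 0.74 [0.498 0.028 0.026]
scene stub_slot [325.9 201.8] 0.85 [0.4799 0.1027 0.026 ]
-0.056 ztop med 0.03405507956316711 27
-0.048 ztop med 0.0364051118682171 20
-0.04 ztop med 0.038320200067152144 12
-0.032 ztop med 0.03575170838497649 19
-0.024 ztop med 0.03566654977271072 25
-0.016 ztop med 0.035327738976523304 26
-0.008 ztop med 0.03536589842614268 21
0.0 ztop med 0.03612804890161486 24
0.008 ztop med 0.036097187689657195 27
0
[... 689 characters left out ...]
03815563369403008 33
-0.04 ztop med 0.037199213182193214 35
-0.032 ztop med 0.03776324503278061 34
-0.024 ztop med 0.03748234865087019 35
-0.016 ztop med 0.03715692133889459 34
-0.008 ztop med 0.036910606801123125 35
0.0 ztop med 0.03690530762449551 34
0.008 ztop med 0.037435900271591493 35
0.016 ztop med 0.03768650012104535 34
0.024 ztop med 0.037593192492746064 34
0.032 ztop med 0.03704502209652116 35
0.04 ztop med 0.03734473779273634 36
0.048 ztop med 0.03754058504540736 35
0.056 ztop med 0.03844054177270584 33
0.064 ztop med 0.0385436825948276 31
0.072 ztop med 0.03364709183968079 30
0.08 ztop med 0.03350939972760092 29
0.088 ztop med 0.03301609215186857 25
stub end y 0.08873309819573477
```

View pics/scene9c.png

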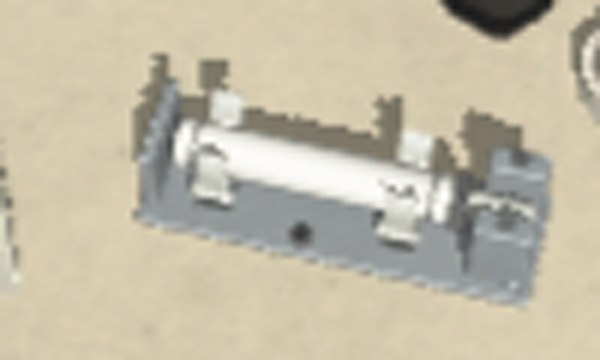

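View pics/top9c.png

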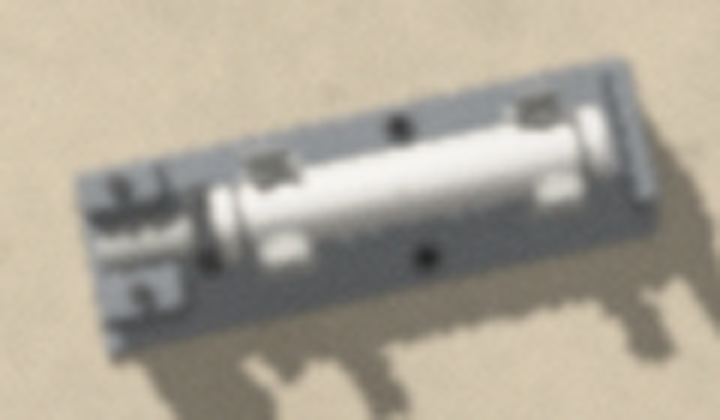

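View pics/scene9.png

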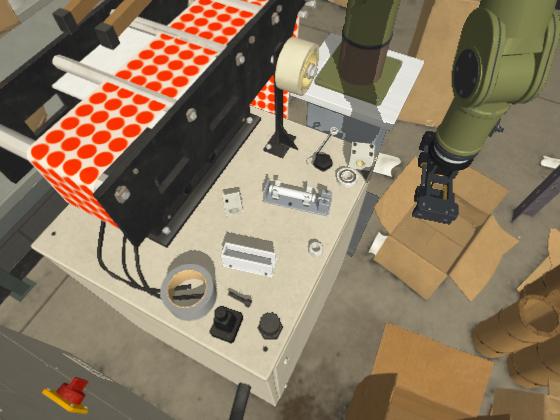

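The roller sits level in both clips with its top at 36–37 mm (home is 36 mm). The stub is in the slot with its end at bracket y 88 mm. Bystanders are where they were.

```bash
python3 -c "
from plant import *
print(finish_job(), get_state()['clock'])"
```

```text
the job is handed in; nothing more can be done
the job is handed in; nothing more can be done
```

The roller is snapped home in both spring clips with its stub in the slot, and the job was handed in at about 20.5 s of the 53 s allowed. I lifted it out of the trough by the stub and laid it on the cabinet top between trough and bracket. Then I took it again by the middle and pushed it down through both throats until it stopped, with up to about 23 N on the wrist.

**Last checks:**
- **Seating:** the roller's top measures 35–37 mm from one clip to the other in the scene camera and 37–38 mm in the top camera. A seated roller should read 36 mm, and there is no visible tilt.
- **Stub:** its end lies 88 mm along the bracket from the centre, and both pictures show it in the slot.
- **Surroundings:** the gripper is open, about 0.2 m clear, with no contact force. The bystanders look unmoved in the pictures; I did not re-measure each one at the end.

**Disagreements:**
- The networks' last top-view reports for the roller and the clip seat fell on the nut and the trough. I discarded them and used the depth data and the pictures.
- The two cameras differed by 2–3 mm sideways, which I allowed for when aligning over the clips.

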